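Click a cordless drill from screwdriving to drilling

ROBOT

A 6-joint arm with a two-finger parallel gripper is mounted at the origin on the work surface. World frame = base frame: x ahead of the robot, y to its left, z up, the work surface at z = 0. Lengths are in mm, angles in degrees, forces in N, time in s.
With the tool pointing down it reaches from about 300 to 850 mm from the base axis. Payload 4.2 kg.
Tool frame: the origin (TCP) lies at the very end of the fingers, on their centre line; the grasp point (between the pads) lies 19 mm behind it (env.grip_point_offset is the distance from the TCP to the grasp point, in mm); z points along the fingers, y is the line along which they close (so a half turn about z gives the same grasp; the last joint's range is limited). The gripper opens to 91 mm and grips with 3 to 60 N. Pads are 32 mm wide; open, the fingers measure 118 mm over their backs; the gripper's body (76 mm by 178 mm) begins 60 mm behind the grasp point.
Start: joints at [68.01, 18.312, 89.639, -0, 72.044, -1.146], TCP at [204.604, 537.383, 213.976] pointing down, gripper open.
Joint ranges: [-177.97, 177.97], [-48.28, 115.42], [12.27, 149.76], [-77.06, 257.06], [2.81, 150.46], [-146.56, 146.56]. Speed limits (degrees/s): [147.25, 147.25, 180, 180, 180, 180].

INTERFACE

Orientations are given as [roll, pitch, yaw] about the fixed x, y, z axes, in that order (R = Rz(yaw) Ry(pitch) Rx(roll)).
In Python, from workcell import env gives the robot as it stands. The module is installed in compiled form; this text tells all that it offers.
- The arm moves only by the tool arm_command, never from a script. Its argument "rows" is a list of rows, each an object with "delta_pos": the shift along the tool's x, y, z in mm, a list of three; "roll": the turn about the tool's z in units of 5 degrees (1.0 is 5 degrees); "jaw": the opening in per cent of the stroke, from 0 (shut) to 100 (fully open). A call has 1 to 20 rows; each row is the pose to reach, as a shift and turn from the pose commanded when the call began, along the tool's axes at that moment; what a row does not reach only later rows make up. A row lasts 1/12 s, in which the tool goes at most 41.7 mm and 7.16 degrees, less where a joint would pass 70% of its speed; a pose out of reach is approached as far as the arm can. A call with a gripper value outside its range is refused whole. The fingers move at their own pace and stop on an object; "squeeze" is the grip in N (left out, the last holds). Time passes only in rows, so rows that repeat a pose let the fingers close. It gives the time, the measured TCP pose, the force, the opening and the grip force at its end, in the units of the state.
- env.state(): the state, without advancing time (a new reading comes with each control period).
- env.grab_frame(name): name is "scene" or "top" or "wrist"; returns a dict with "img" (420x560x3 uint8, blue, green, red), "z_map" (420x560 float32, mm along the optical axis (not along the pixel's ray), 0 where there is no reading), "fov_y" (degrees; the focal length in pixels is half the picture's height over the tangent of half this angle, whatever the lens; pixels are square), "cx", "cy" (the principal point, pixels), "R" (3x3) and "t" (3): a world point X has camera coordinates R X + t; the wrist camera has in their place "T_tool_cam" (4x4, takes a point from camera to tool coordinates, whose origin is the TCP and whose axes are the flange's). Camera axes: x right, y down, z forward; pixel columns grow to the right and rows downward; lengths in mm; the calibration is good to about 2 mm. The wrist camera is an equidistant fisheye: a pixel r from the principal point sees the ray r / f radians off the axis. A picture is of the moment at which its call begins: read the wrist's pose just before it.
- env.job_done(): hands the job in; it is judged then, once.
The state is a dict: "time_s": time; "qpos": joint angles; "qvel": joint speeds; "effort": joint torques, N m; "ee_pos": TCP position; "ee_rot": TCP orientation; "force": force on the tool from outside, world axes, zero at the start; "torque": the same for the moment, N m; "gripper_width": finger opening in mm; "gripper_force": force on a finger pad.
Only numpy, scipy, OpenCV 4.12 (cv2) and the standard library are available. Lean on these libraries where they do the work, as an engineer would, in place of code of your own. Each camera call takes 0.05 s, during which the arm holds its last target. There are 200 camera calls.

TASK

A cordless drill lies on its side on the parts bench, set for screwdriving. Leave it lying where it is and, with a fingertip resting on the top of its yellow knurled mode ring, rub the ring round by friction one click, its top going towards the battery handle, so that it clicks into the middle position (drilling) without ever running on to the third (hammer). Do not pinch the ring between the fingers, do not lift, roll or shove the drill, leave the black torque collar at its setting and the other things where they are, and finish clear of everything.

Things in the scene. Friction and masses are not known exactly. Their poses are not given: they have to be found in the camera images.
- drill: Blue cordless combi drill, loose, about 1.8 kg, lying on its side. Origin on the bench straight below the middle of the mode ring; x axis along the drill to the chuck, y axis to the handle and battery, z up. Motor housing x -134 to -22 mm, up to 72 mm above the bench; chuck x 30 to 91 mm, radius 22. Handle at x = -77 mm, 34 mm thick; black battery 72 mm high, x -124 to -8, y 160 to 211 mm.
- ring_centre (a point): Middle of the yellow mode ring, on the drill's level turning axis, 36 mm above the bench; axes as drill (not turning with the ring). The ring is 18 mm wide (x -9 to 9 mm), radius 31. Behind it, to x = -22 mm, the blue nose, radius 28.5; ahead, x 10.5 to 29.5 mm, the black torque collar, radius 27.5.
- ring_top (a point): Highest point of the mode ring, mid width, 67 mm above the bench, where a fingertip is laid; axes as drill. A white pointer on the nose, 34 degrees round from the top on the side away from the handle, shows the setting against white pictures (screw, drill bit, hammer) in a black window of the ring; the screw is at the pointer at the start.
- mode_ring (a joint): Turn of the yellow ring, rad; grows as its top moves towards the handle (drill +y). Click stops: 0 screwdriving (start, within 0.05), 0.524 drilling, 1.047 hammer; one click is 16 mm at the rim. The knurl grips a finger well (friction about 1.2). A spring detent (0.16 N m, 5.5 N at the rim) holds it in a stop; let go past half way, it snaps into the next stop.
- torque_collar (a joint): Turn of the black torque collar ahead of the ring, in rad, 0 at the start; stiff (0.35 N m), to be left as it is.
- spare_battery: Spare battery, black block 115 x 72 mm and 62 mm high, loose, ahead of the chuck; origin under its middle.
- carton: Yellow bearing carton 64 x 64 x 22 mm, loose, on the drill's side away from the handle; origin under its middle.
- drawer: Clear small-parts drawer 135 x 66 x 46 mm with bolts in it, loose, beside the chuck on the side away from the handle; origin under its middle.
- bearing: Steel ball bearing lying flat, 52 mm across, 15 mm high, loose, behind the motor; origin under its middle.

How it is judged (in metres and radians):
At the end, for the whole second after the job is handed in: The mode ring rests in its middle stop (joint 0.43 to 0.62 rad), the torque collar is within 0.15 rad of its setting, the drill lies flat and at rest within 25 mm of where it was, and the four other things are within 15 mm of where they were (value of joint mode_ring between 0.43 and 0.62 rad and value of joint torque_collar between -0.15 and 0.15 rad and distance of drill from where it was at the start of the episode below 0.025 m and angle between drill's own z axis and vertical below 0.06 rad and linear speed of drill below 0.01 m/s and distance of each of spare_battery, carton, drawer, bearing from where it was at the start of the episode below 0.015 m); the robot touches nothing.
It fails at once if the ring runs on past the drilling position into the hammer position (value of joint mode_ring above 0.83 rad).
It fails at once if the ring is taken between the fingers (the grasp point comes inside it) (distance between the grasp point and ring_centre below 0.027 m).
It fails at once if the drill is lifted, rolled over or shoved by more than 35 mm (height (world z) of ring_centre above 0.048 m or angle between drill's own z axis and vertical above 0.2 rad or distance of drill from where it was at the start of the episode above 0.035 m).
It fails at once if the torque collar is turned (value of joint torque_collar above 0.2 rad or value of joint torque_collar below -0.2 rad).
It fails at once if one of the other things is pushed or carried away (distance of any of spare_battery, carton, drawer, bearing from where it was at the start of the episode above 0.02 m).
It also fails if it takes over 35 s, if anything falls off the work surface, if the arm or the gripper's body presses on something with over 40 N, if the wrist force passes 120 N, or if a joint passes its speed limit or range.

## Working session

There is one attempt and no reset: what is moved stays moved. The work goes in short steps, Python scripts to look and compute and a tool call to move; the robot and the scene stay as the last step left them, time stands still between calls to the robot, and variables do not carry over. Pictures are saved under pics/ and viewed, at most 10 in all, crops included, and the job is handed in when it is done.

Besides the shell and the picture viewer there is one more tool, called after ">>>" in YAML: its name, and indented under it one key for each argument. arm_command: Moves the arm, as the interface text tells. Its arguments: {"type":"object","properties":{"rows":{"type":"array"},"squeeze":{"type":"number"}},"required":["rows"]}

```bash
mkdir -p pics
cat > h.py <<'E'
import numpy as np, cv2
from workcell import env
def pts(f):
    h,w=f['z_map'].shape; fl=h/2/np.tan(np.radians(f['fov_y'])/2)
    v,u=np.mgrid[:h,:w]; z=f['z_map']
    c=np.stack([(u-f['cx'])/fl*z,(v-f['cy'])/fl*z,z],-1)
    return (c-np.array(f['t']).ravel())@np.array(f['R'])
E
python3 - <<'E'
from h import *
import pickle
for n in('top','scene'):
    f=env.grab_frame(n); pickle.dump(f,open(n+'.pkl','wb')); cv2.imwrite(f'pics/{n}.png',cv2.resize(f['img'],(800,600),interpolation=cv2.INTER_CUBIC))
s=env.state(); print(s)
E
```

```text
{'time_s': 0.1, 'qpos': array([ 6.80099312e+01,  1.83472926e+01,  8.96991255e+01, -1.67419053e-03,
        7.20419374e+01, -1.14469022e+00]), 'qvel': array([ 0.02517102, -0.09561344, -0.08368256,  0.0518139 , -0.04678414,
        0.0022518 ]), 'effort': array([-2.53257826e-05, -4.13335741e+01, -2.32513368e+01,  7.27229216e-02,
        4.21804469e-02, -3.92898744e-05]), 'ee_pos': array([204.44431052, 536.95718836, 213.21317768]), 'ee_rot': array([-1.79911630e+02, -1.73590104e-04,  1.59155139e+02]), 'force': array([-0.05380712,  0.08239848,  0.69521039]), 'torque': array([ 0.00371771, -0.04248477,  0.02472037]), 'gripper_force': 0.0, 'gripper_width': 91.19870780452224}
```

View pics/top.png

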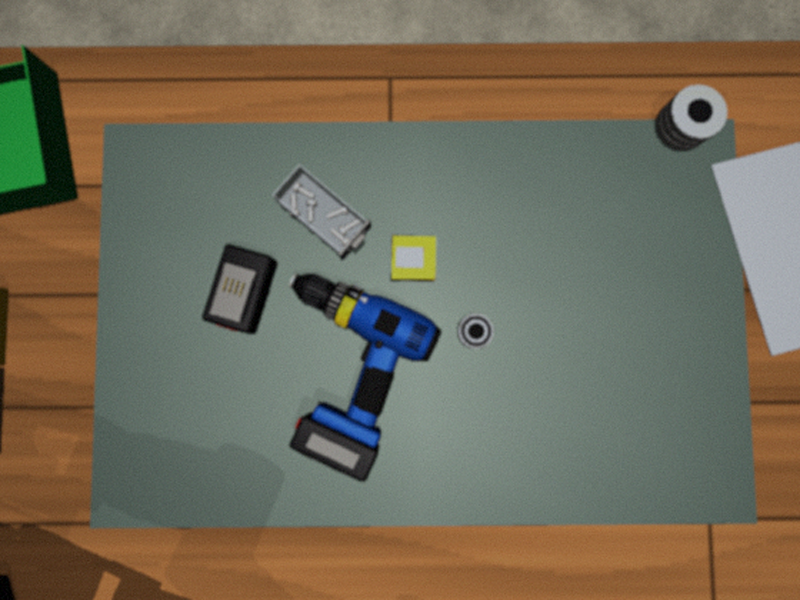

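View pics/scene.png

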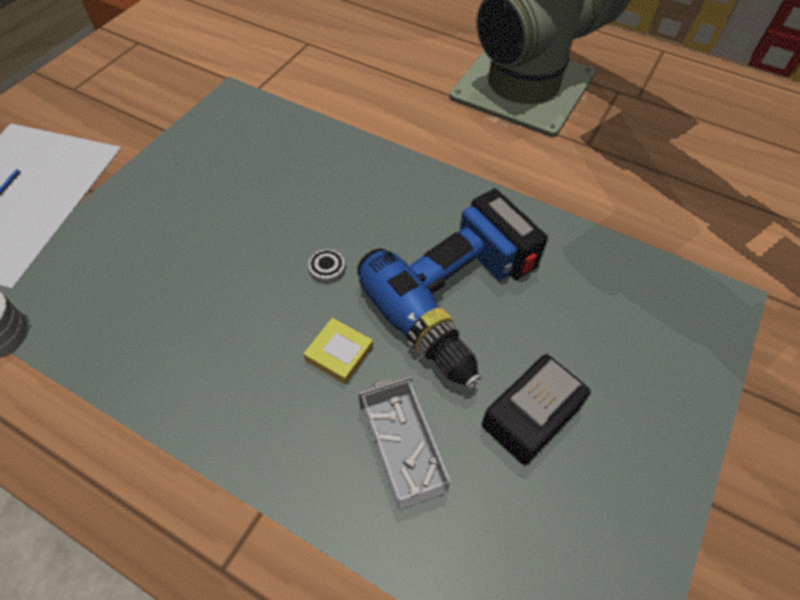

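The top view shows the drill with its yellow ring at about (345,311), chuck tip (297,282), motor back (430,343) and battery (335,450). The carton is at (414,258) and the drawer at (322,210), both on the far side. The scene view shows the ring at (433,325).

Run:
```python
from h import *
import pickle
for n in('top','scene'):
    f=pickle.load(open(n+'.pkl','rb')); P=pts(f); hsv=cv2.cvtColor(f['img'],cv2.COLOR_BGR2HSV)
    y=(hsv[...,0]>20)&(hsv[...,0]<36)&(hsv[...,1]>130)&(hsv[...,2]>70)
    k=y&(P[...,2]>30)&(P[...,2]<80)&(abs(P[...,0])<900)
    u0,v0=((345,311) if n=='top' else (433,325)); v,u=np.mgrid[:420,:560]; k&=np.hypot(u-u0*.7,v-v0*.7)<30
    q=P[k]; print(n,k.sum(),'ring mean',q.mean(0),'maxz',q[:,2].max(), q[q[:,2]>62].mean(0))
    pk=lambda a,b:P[int(b*.7),int(a*.7)].round(1)
    if n=='top':
        for a in [(297,282),(318,292),(345,311),(388,322),(428,342),(335,450),(414,258),(238,290),(322,210),(476,331),(370,395)]: print(a,pk(*a))
    # blue housing top + chuck
    b=(hsv[...,0]>100)&(hsv[...,0]<125)&(hsv[...,1]>120)&(P[...,2]>60)&(P[...,2]<80)
    q=P[b]; r=q[np.hypot(*(q[:,:2]-P[k].mean(0)[:2]).T)<140]
    print('housing',len(r),r.mean(0),r[:,2].max()); print(np.linalg.svd(r[:,:2]-r[:,:2].mean(0),full_matrices=False)[2])
    c=np.degrees
f=env.grab_frame('wrist'); pickle.dump((f,env.state()),open('w.pkl','wb'));print(f['T_tool_cam'],f['fov_y'],f['cx'],f['cy'])
cv2.imwrite('pics/w.png',cv2.resize(f['img'],(800,600),interpolation=cv2.INTER_CUBIC))
```

```text
top 207 ring mean [555.82141194 107.03535016  61.00642145] maxz 70.77120999417751 [562.15518903 103.85700512  65.32175695]
(297, 282) [598.4 176.   49.6]
(318, 292) [583.5 145.1  55.3]
(345, 311) [556.5 106.3  65.5]
(388, 322) [540.1  47.4  71.9]
(428, 342) [512.8  -7.3  62.9]
(335, 450) [368.6 118.8  72.9]
(414, 258) [635.9  10.1  24.5]
(238, 290) [585.5 255.2  61.3]
(322, 210) [711.8 146.1   2.3]
(476, 331) [529.8 -80.3  18.1]
(370, 395) [440.9  71.6  55.4]
housing 1182 [528.64623094  42.72612891  66.34312647] 76.36229986045085
[[ 0.36662042 -0.93037061]
 [ 0.93037061  0.36662042]]
scene 173 ring mean [563.91882218 106.9764652   62.72384219] maxz 69.36969648338251 [564.44012362 105.37473326  65.18254988]
housing 946 [540.04960901  43.34375608  65.62402292] 73.58796748254284
[[ 0.35175062  0.93609375]
 [-0.93609375  0.35175062]]
[[-5.56784311e-04 -9.66299398e-01 -2.57420206e-01  7.28693501e+01]
 [ 9.99999823e-01 -5.92116793e-04  5.97384697e-05 -1.17899534e-01]
 [-2.10148074e-04 -2.57420127e-01  9.66299557e-01 -1.71644818e+02]
 [ 0.00000000e+00  0.00000000e+00  0.00000000e+00  1.00000000e+00]] 65.70646984690485 285.2740185140001 204.12897131883753
```

View pics/w.png

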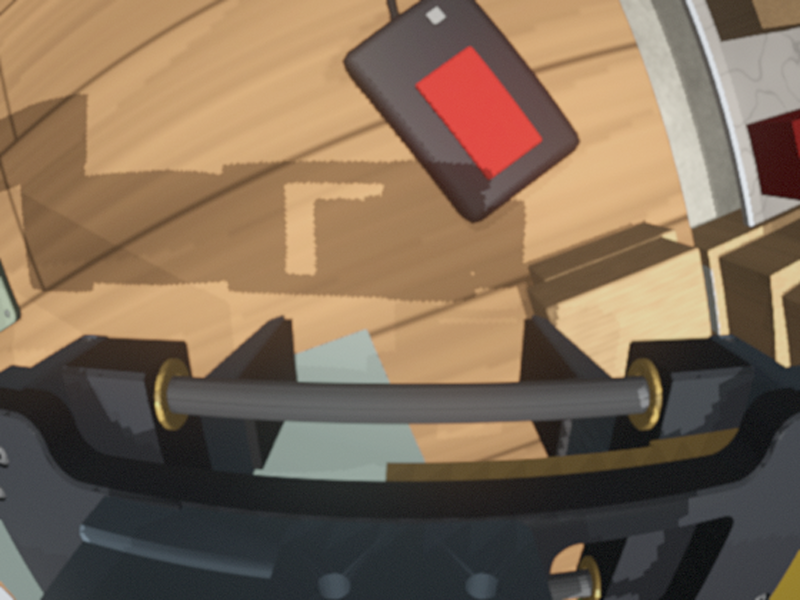

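The wrist view sees only the bench edge beside the robot, so it's no help for the drill yet. I'll fit the drill pose to the depth clouds.

```bash
cat > fit.py <<'E'
from h import *
import pickle
from scipy.optimize import least_squares
def fit(Ps):
    def res(p,P):
        a=p[2]; d=P[:,:2]-p[:2]; x=d@[np.cos(a),np.sin(a)]; y=d@[-np.sin(a),np.cos(a)]
        return x,y,np.hypot(y,P[:,2]+p[3]-36)
    p=np.array([560,105,np.radians(68),0.])
    for it in range(6):
        S=[]
        for P in Ps:
            x,y,r=res(p,P); k=(x>-20)&(x<88)&(abs(r-26)<12)&(P[:,2]>36); S.append(P[k])
        Q=np.vstack(S)
        def F(q):
            x,y,r=res(q,Q)
            # smooth radius profile
            s=lambda t:1/(1+np.exp(-t/1.0))
            R=28.5+2.5*s(x+9)-3.5*s(x-9.7)-5.5*s(x-30)
            return r-R
        o=least_squares(F,p,loss='soft_l1',f_scale=2); p=o.x
    print(len(Q),p[:2],np.degrees(p[2]),p[3],np.sqrt(np.mean(o.fun**2)))
    return p
if __name__=='__main__':
    A=[]
    for n in('top','scene'):
        f=pickle.load(open(n+'.pkl','rb')); P=pts(f).reshape(-1,3); P=P[f['z_map'].ravel()>0]; A.append(P); fit([P])
    p=fit(A); a=p[2]
    for n in('top','scene'):
        f=pickle.load(open(n+'.pkl','rb')); P=pts(f); hsv=cv2.cvtColor(f['img'],cv2.COLOR_BGR2HSV)
        d=P[...,:2]-p[:2]; x=d@[np.cos(a),np.sin(a)]; y=d@[-np.sin(a),np.cos(a)]
        k=(hsv[...,0]>20)&(hsv[...,0]<36)&(hsv[...,1]>130)&(abs(x)<25)&(abs(y)<34)&(P[...,2]>36)
        print(n,'yellow x',np.percentile(x[k],[2,10,50,90,98]).round(1))
E
python3 fit.py
```

```text
1203 [564.66632816 101.90458893] 65.03805906411931 0.5460023850217891 1.9841493658008595
1555 [564.15910215 101.90313991] 65.38934522962214 1.1426482715882842 1.882535408812788
2762 [564.30067841 101.86553234] 65.25787608378151 0.8991023272953153 1.9533730975985228
top yellow x [-7.7 -6.6  1.4  9.1 11.7]
scene yellow x [-5.5 -3.4  5.5 10.4 10.9]
```

>>> arm_command:
  rows:
    - {"delta_pos": [-25, -14, 0], "roll": 0.78, "jaw": 0}
    - {"delta_pos": [-60, -34, 0], "roll": 0.78, "jaw": 0}
    - {"delta_pos": [-95, -53, 0], "roll": 0.78, "jaw": 0}
    - {"delta_pos": [-130, -73, 10], "roll": 0.78, "jaw": 0}
    - {"delta_pos": [-165, -92, 20], "roll": 0.78, "jaw": 0}
    - {"delta_pos": [-200, -112, 30], "roll": 0.78, "jaw": 0}
    - {"delta_pos": [-235, -131, 40], "roll": 0.78, "jaw": 0}
    - {"delta_pos": [-270, -151, 50], "roll": 0.78, "jaw": 0}
    - {"delta_pos": [-305, -170, 54], "roll": 0.78, "jaw": 0}
    - {"delta_pos": [-340, -190, 54], "roll": 0.78, "jaw": 0}
    - {"delta_pos": [-375, -209, 54], "roll": 0.78, "jaw": 0}
    - {"delta_pos": [-410, -229, 54], "roll": 0.78, "jaw": 0}
    - {"delta_pos": [-445, -249, 54], "roll": 0.78, "jaw": 0}
    - {"delta_pos": [-475, -265, 54], "roll": 0.78, "jaw": 0}
    - {"delta_pos": [-490, -274, 54], "roll": 0.78, "jaw": 0}
    - {"delta_pos": [-497, -278, 54], "roll": 0.78, "jaw": 0}
    - {"delta_pos": [-497, -278, 54], "roll": 0.78, "jaw": 0}
    - {"delta_pos": [-497, -278, 54], "roll": 0.78, "jaw": 0}
    - {"delta_pos": [-497, -278, 54], "roll": 0.78, "jaw": 0}
    - {"delta_pos": [-497, -278, 54], "roll": 0.78, "jaw": 0}
  squeeze: 5

```text
time_s: 1.82
ee_pos: [569.2, 102.0, 160.0]
ee_rot: [180.0, -0.0, 155.4]
force: [0.3, 1.0, -0.0]
gripper_width: 0.7
gripper_force: 0.0
```

```bash
cat > look.py <<'E'
import sys
from h import *
import pickle
from scipy.spatial.transform import Rotation as Ro
s=env.state(); f=env.grab_frame('wrist'); pickle.dump((f,s),open(sys.argv[1]+'.pkl','wb'))
print(s['time_s'],s['ee_pos'],s['ee_rot'],s['force'],s['gripper_width'])
fl=210/np.tan(np.radians(f['fov_y'])/2); v,u=np.mgrid[:420,:560]; a=u-f['cx'];b=v-f['cy'];r=np.hypot(a,b)+1e-9;th=r/fl
z=f['z_map'];c=np.stack([a/r*np.tan(th)*z,b/r*np.tan(th)*z,z],-1)
T=np.array(f['T_tool_cam']);P=(c@T[:3,:3].T+T[:3,3])@Ro.from_euler('xyz',s['ee_rot'],degrees=True).as_matrix().T+s['ee_pos']
ax=np.radians(65.26);o=np.array([565,103.3]);d=P[...,:2]-o
x=d@[np.cos(ax),np.sin(ax)];y=d@[-np.sin(ax),np.cos(ax)]
hsv=cv2.cvtColor(f['img'],cv2.COLOR_BGR2HSV)
k=(hsv[...,0]>20)&(hsv[...,0]<36)&(hsv[...,1]>120)&(abs(x)<25)&(abs(y)<34)&(P[...,2]>36)&(P[...,2]<80)&(z>0)
if k.sum()>5: print(k.sum(),'yellow x',np.percentile(x[k],[2,10,50,90,98]).round(1),'y',np.percentile(y[k],[2,98]).round(1),'z',np.percentile(P[k][:,2],[50,95,99]))
cv2.imwrite(f'pics/{sys.argv[1]}.png',cv2.resize(f['img'],(800,600),interpolation=cv2.INTER_CUBIC))
from fit import fit
Q=P[(z>0)&(z<600)]; Q=Q[(abs(Q-s['ee_pos'])<200).all(1)&(Q[:,2]<75)]
fit([Q])
E
python3 look.py w2
```

```text
1.8167 [569.23615501 101.96985842 160.01534374] [ 1.79992385e+02 -3.26601495e-02  1.55352870e+02] [ 0.26557773  1.0046361  -0.00335036] 0.7387508860994446
1116 yellow x [-8.5 -7.3  0.2  7.7  8.8] y [-9.1 30.5] z [64.62367225 68.10826358 68.75875193]
5740 [564.30335235 102.5477044 ] 64.58510301433793 -0.42084648644841155 1.6287680952109564
```

View pics/w2.png

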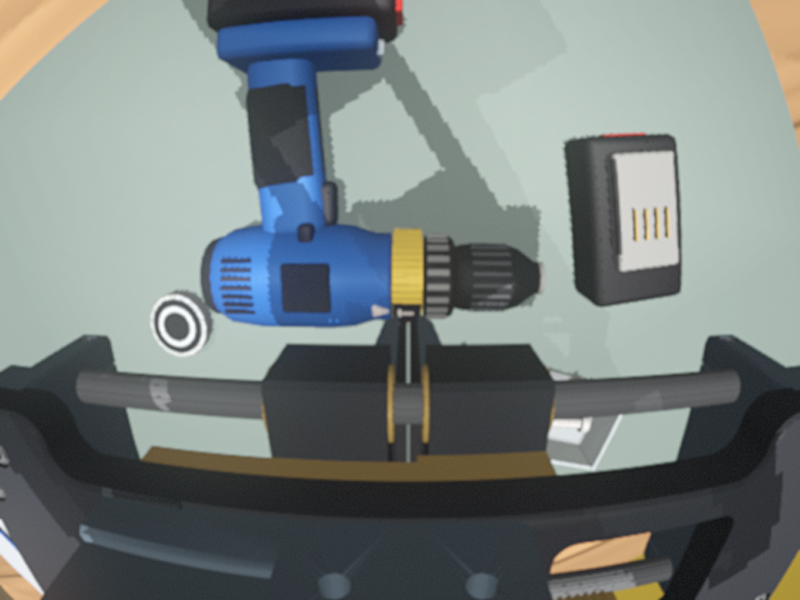

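The closed fingertips stand right over the ring: ring (407,270), pointer (378,311), screw picture (405,312), fingers (408,330). Going down.

>>> arm_command:
  rows:
    - {"delta_pos": [-2, -0.5, 25], "roll": 0, "jaw": 0}
    - {"delta_pos": [-2, -0.5, 50], "roll": 0, "jaw": 0}
    - {"delta_pos": [-2, -0.5, 68], "roll": 0, "jaw": 0}
    - {"delta_pos": [-2, -0.5, 80], "roll": 0, "jaw": 0}
    - {"delta_pos": [-2, -0.5, 86], "roll": 0, "jaw": 0}
    - {"delta_pos": [-2, -0.5, 89], "roll": 0, "jaw": 0}
    - {"delta_pos": [-2, -0.5, 89], "roll": 0, "jaw": 0}
    - {"delta_pos": [-2, -0.5, 89], "roll": 0, "jaw": 0}
    - {"delta_pos": [-2, -0.5, 89], "roll": 0, "jaw": 0}

```text
time_s: 2.62
ee_pos: [572.5, 99.7, 72.0]
ee_rot: [179.9, 0.1, 155.3]
force: [-0.6, -0.3, 0.1]
gripper_width: 0.3
gripper_force: 0.0
```

>>> arm_command:
  rows:
    - {"delta_pos": [0, 0, 1], "roll": 0, "jaw": 0}
    - {"delta_pos": [0, 0, 2], "roll": 0, "jaw": 0}
    - {"delta_pos": [0, 0, 2], "roll": 0, "jaw": 0}
    - {"delta_pos": [0, 0, 2], "roll": 0, "jaw": 0}

```text
time_s: 2.95
ee_pos: [571.8, 99.4, 69.1]
ee_rot: [180.0, 0.0, 155.3]
force: [0.2, 0.7, 0.7]
gripper_width: 0.6
gripper_force: 0.0
```

>>> arm_command:
  rows:
    - {"delta_pos": [0, 0, 0.5], "roll": 0, "jaw": 0}
    - {"delta_pos": [0, 0, 1], "roll": 0, "jaw": 0}
    - {"delta_pos": [0, 0, 1], "roll": 0, "jaw": 0}
    - {"delta_pos": [0, 0, 1], "roll": 0, "jaw": 0}

```text
time_s: 3.28
ee_pos: [571.7, 99.4, 67.9]
ee_rot: [180.0, -0.0, 155.3]
force: [-0.6, -0.8, 0.2]
gripper_width: 0.5
gripper_force: 0.0
```

>>> arm_command:
  rows:
    - {"delta_pos": [2, 0.5, 0], "roll": 0, "jaw": 0}
    - {"delta_pos": [2, 0.5, 0.5], "roll": 0, "jaw": 0}
    - {"delta_pos": [2, 0.5, 1], "roll": 0, "jaw": 0}
    - {"delta_pos": [2, 0.5, 1], "roll": 0, "jaw": 0}
    - {"delta_pos": [2, 0.5, 1], "roll": 0, "jaw": 0}

```text
time_s: 3.7
ee_pos: [570.2, 100.8, 67.2]
ee_rot: [180.0, 0.0, 155.3]
force: [-0.6, 0.2, 2.0]
gripper_width: 0.5
gripper_force: 1.1
```

>>> arm_command:
  rows:
    - {"delta_pos": [0, 0, 0.5], "roll": 0, "jaw": 0}
    - {"delta_pos": [0, 0, 0.5], "roll": 0, "jaw": 0}
    - {"delta_pos": [0, 0, 0.5], "roll": 0, "jaw": 0}

```text
time_s: 3.95
ee_pos: [570.5, 100.9, 66.9]
ee_rot: [180.0, 0.0, 155.3]
force: [-1.1, 0.5, 5.5]
gripper_width: 0.4
gripper_force: 2.5
```

>>> arm_command:
  rows:
    - {"delta_pos": [0, 0, 0.5], "roll": 0, "jaw": 0}
    - {"delta_pos": [0, 0, 1], "roll": 0, "jaw": 0}
    - {"delta_pos": [0, 0, 1], "roll": 0, "jaw": 0}
    - {"delta_pos": [0, 0, 1], "roll": 0, "jaw": 0}

```text
time_s: 4.28
ee_pos: [571.0, 101.3, 66.4]
ee_rot: [179.9, 0.1, 155.2]
force: [-1.2, 1.8, 7.0]
gripper_width: 0.5
gripper_force: 3.6
```

>>> arm_command:
  rows:
    - {"delta_pos": [0, 0, 0.5], "roll": 0, "jaw": 0}
    - {"delta_pos": [0, 0, 1], "roll": 0, "jaw": 0}
    - {"delta_pos": [0, 0, 1], "roll": 0, "jaw": 0}
    - {"delta_pos": [0, 0, 1], "roll": 0, "jaw": 0}

```text
time_s: 4.62
ee_pos: [571.6, 101.7, 65.9]
ee_rot: [179.8, 0.1, 155.2]
force: [-0.0, 2.2, 9.2]
gripper_width: 0.6
gripper_force: 4.5
```

>>> arm_command:
  rows:
    - {"delta_pos": [0.5, 0, 0], "roll": 0, "jaw": 0}
    - {"delta_pos": [1, 0, 0], "roll": 0, "jaw": 0}
    - {"delta_pos": [1.5, 0, 0], "roll": 0, "jaw": 0}
    - {"delta_pos": [2, 0, 0], "roll": 0, "jaw": 0}
    - {"delta_pos": [2.5, 0, 0], "roll": 0, "jaw": 0}
    - {"delta_pos": [3, 0, 0], "roll": 0, "jaw": 0}
    - {"delta_pos": [3, 0, 0], "roll": 0, "jaw": 0}
    - {"delta_pos": [3, 0, 0], "roll": 0, "jaw": 0}

```text
time_s: 5.28
ee_pos: [570.2, 102.2, 66.2]
ee_rot: [179.8, 0.3, 155.3]
force: [1.6, -0.1, 7.9]
gripper_width: 0.9
gripper_force: 4.0
```

>>> arm_command:
  rows:
    - {"delta_pos": [0.5, 0, 0.5], "roll": 0, "jaw": 0}
    - {"delta_pos": [1, 0, 1], "roll": 0, "jaw": 0}
    - {"delta_pos": [1.5, 0, 1], "roll": 0, "jaw": 0}
    - {"delta_pos": [2, 0, 1], "roll": 0, "jaw": 0}
    - {"delta_pos": [2.5, 0, 1], "roll": 0, "jaw": 0}
    - {"delta_pos": [3, 0, 1], "roll": 0, "jaw": 0}
    - {"delta_pos": [3, 0, 1], "roll": 0, "jaw": 0}
    - {"delta_pos": [3, 0, 1], "roll": 0, "jaw": 0}

```text
time_s: 5.95
ee_pos: [569.0, 103.3, 65.8]
ee_rot: [179.7, 0.5, 155.3]
force: [3.9, -0.9, 8.4]
gripper_width: 0.5
gripper_force: 4.4
```

```bash
python3 look.py w3; python3 -c "
import cv2;i=cv2.imread('pics/w3.png')[180:380,280:540];cv2.imwrite('pics/w3c.png',cv2.resize(i,None,fx=3,fy=3,interpolation=2))"
```

```text
5.95 [568.95583992 103.28848571  65.76581374] [179.73154511   0.5081532  155.28017313] [ 3.86351652 -0.9248819   8.44426882] 0.47326529958101843
1441 yellow x [-7.1 -5.4  1.9  8.9 11.6] y [ 2.  31.1] z [57.36513613 65.48492167 69.86873125]
7636 [564.12289128 103.6311714 ] 63.17637023008535 1.7362439325995913 1.700964663463857
```

View pics/w3c.png

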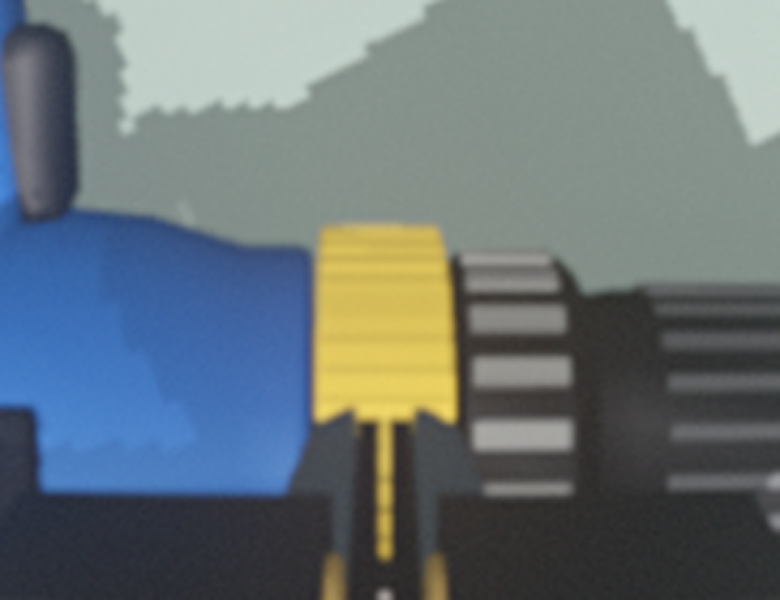

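Knurl lines are visible on the ring just above the fingertips at crop (385,410). The tip sits well centred on the ring, clear of housing and collar. Carrying on.

>>> arm_command:
  rows:
    - {"delta_pos": [0.5, 0, 0.5], "roll": 0, "jaw": 0}
    - {"delta_pos": [1, 0, 1], "roll": 0, "jaw": 0}
    - {"delta_pos": [1.5, 0, 1], "roll": 0, "jaw": 0}
    - {"delta_pos": [2, 0, 1], "roll": 0, "jaw": 0}
    - {"delta_pos": [2.5, 0, 1], "roll": 0, "jaw": 0}
    - {"delta_pos": [3, 0, 1], "roll": 0, "jaw": 0}
    - {"delta_pos": [3, 0, 1], "roll": 0, "jaw": 0}
    - {"delta_pos": [3, 0, 1], "roll": 0, "jaw": 0}

```text
time_s: 6.67
ee_pos: [567.2, 104.7, 65.3]
ee_rot: [179.7, 0.6, 155.3]
force: [4.9, -0.8, 9.8]
gripper_width: 1.0
gripper_force: 5.0
```

>>> arm_command:
  rows:
    - {"delta_pos": [0.5, 0, 0], "roll": 0, "jaw": 0}
    - {"delta_pos": [1, 0, 0], "roll": 0, "jaw": 0}
    - {"delta_pos": [1.5, 0, 0], "roll": 0, "jaw": 0}
    - {"delta_pos": [2, 0, 0], "roll": 0, "jaw": 0}
    - {"delta_pos": [2, 0, 0], "roll": 0, "jaw": 0}
    - {"delta_pos": [2, 0, 0], "roll": 0, "jaw": 0}

```text
time_s: 7.17
ee_pos: [563.4, 106.7, 64.9]
ee_rot: [179.7, 0.3, 155.2]
force: [0.3, 4.2, 11.0]
gripper_width: 0.6
gripper_force: 6.0
```

```bash
python3 look.py w4; python3 -c "
import cv2;a=[cv2.imread(f'pics/w{k}.png')[200:380,350:450] for k in (3,4)];cv2.imwrite('pics/w4c.png',cv2.resize(cv2.hconcat(a),None,fx=3,fy=3,interpolation=2))"
```

```text
7.1667 [563.41519488 106.72010404  64.9389712 ] [179.65050008   0.33948168 155.21244039] [ 0.28274815  4.22625501 10.98667811] 0.5797900804953983
1050 yellow x [-6.1 -4.7  2.3  9.4 11.4] y [ 5.4 30.8] z [53.58073736 65.30490536 71.41100138]
5948 [563.96796118 104.12219707] 62.526670886590715 3.0601942272959284 1.725777713719695
```

View pics/w4c.png

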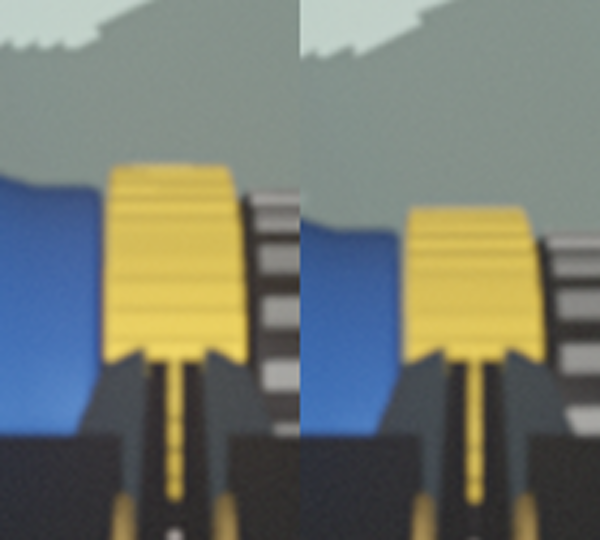

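The two crops compare before (left) and now (right). The tangential force has changed sign and the tip has gone about 9.5 mm, so the ring is past half way. A little further, then lift.

>>> arm_command:
  rows:
    - {"delta_pos": [0.5, 0, 0], "roll": 0, "jaw": 0}
    - {"delta_pos": [1, 0, 0], "roll": 0, "jaw": 0}
    - {"delta_pos": [1.5, 0, 0], "roll": 0, "jaw": 0}
    - {"delta_pos": [2, 0, 0], "roll": 0, "jaw": 0}
    - {"delta_pos": [2, 0, 0], "roll": 0, "jaw": 0}
    - {"delta_pos": [2, 0, 0], "roll": 0, "jaw": 0}

```text
time_s: 7.72
ee_pos: [560.4, 108.3, 64.8]
ee_rot: [179.7, 0.2, 155.2]
force: [-0.8, 6.0, 11.8]
gripper_width: 0.2
gripper_force: 6.3
```

>>> arm_command:
  rows:
    - {"delta_pos": [0, 0, -1.5], "roll": 0, "jaw": 0}
    - {"delta_pos": [0, 0, -4], "roll": 0, "jaw": 0}
    - {"delta_pos": [0, 0, -10], "roll": 0, "jaw": 0}
    - {"delta_pos": [0, 0, -30], "roll": 0, "jaw": 0}
    - {"delta_pos": [0, 0, -60], "roll": 0, "jaw": 0}
    - {"delta_pos": [0, 0, -90], "roll": 0, "jaw": 0}
    - {"delta_pos": [8, 0, -100], "roll": 0, "jaw": 0}
    - {"delta_pos": [-10, 0, -100], "roll": 0, "jaw": 0}
    - {"delta_pos": [-10, 0, -100], "roll": 0, "jaw": 0}
    - {"delta_pos": [-10, 0, -100], "roll": 0, "jaw": 0}
    - {"delta_pos": [-10, 0, -100], "roll": 0, "jaw": 0}

```text
time_s: 8.63
ee_pos: [566.2, 101.9, 161.1]
ee_rot: [-179.9, -0.2, 155.2]
force: [-0.1, 0.7, -0.7]
gripper_width: 0.8
gripper_force: 0.0
```

```bash
python3 look.py w5; python3 -c "
import cv2;i=cv2.imread('pics/w5.png')[200:350,300:500];cv2.imwrite('pics/w5c.png',cv2.resize(i,None,fx=4,fy=4,interpolation=2))"
```

```text
8.6333 [566.18052031 101.9493105  161.1495016 ] [-1.79916575e+02 -1.50486815e-01  1.55237077e+02] [-0.05431067  0.6829771  -0.72644406] 0.7996054404923157
738 yellow x [-8.1 -6.5  0.5  8.1 10.5] y [ 4.8 31. ] z [61.00083835 67.20035686 68.00598144]
5602 [564.38369081 102.54662356] 64.63169486178262 -0.48123006384470896 1.5720891993664572
```

View pics/w5c.png

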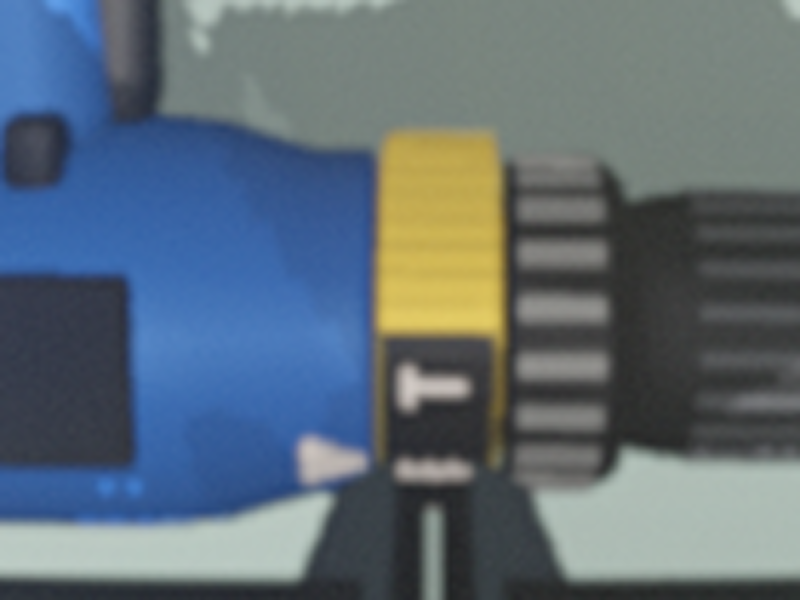

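The crop shows the drill-bit picture (432,470) at the pointer (335,460), with the screw moved up to (432,385). The drill hasn't moved and the arm is clear, so I'm handing it in.

```bash
python3 -c "
from workcell import env
print(env.job_done())"
```

```text
the job is handed in; nothing more can be done
None
```

I rubbed the mode ring one click to drilling and handed the job in at about 8.6 s, with no verdict returned. The last picture shows the drill-bit symbol at the pointer, the drill where it was and the arm clear; I did not separately measure the torque collar or the other things.

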